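Slide the cordless bedside lamp onto its charging spot

ROBOT

A 7-joint arm with a two-finger parallel gripper is mounted at the origin on the work surface. World frame = base frame: x ahead of the robot, y to its left, z up, the work surface at z = 0. Lengths are in m, angles in rad, forces in N, time in s.
With the tool pointing down it reaches from about 0.425 to 0.925 m from the base axis. Payload 6.8 kg.
Tool frame: the origin (TCP) lies on the front face of the gripper's body, between the roots of the fingers; the fingertips stand 73 mm ahead of it and the grasp point (between the pads) lies 54 mm ahead of it (env.nose_length is the distance from the TCP to the fingertips, in m); z points along the fingers, y is the direction in which the jaws open and shut (so a half turn about z gives the same grasp; the last joint's range is limited). The gripper opens to 85 mm and grips with 20 to 120 N. Pads are 22 mm wide; open, the fingers measure 114 mm over their backs; the gripper's body (76 mm by 85 mm) begins 54 mm behind the grasp point. The pads swing forward as they close: fully open they stand 13 mm farther back than shut.
Start: joints at [1.217, 0.477, 0.022, 1.555, -0.011, 1.109, -0.083], TCP at [0.164, -0.655, 0.304] pointing down, gripper open.
Joint ranges: [-2.96, 2.96], [-0.34, 2.1], [-1.41, 1.46], [0.24, 2.44], [-1.37, 4.51], [0.17, 1.92], [-2.96, 2.96]. Speed limits (rad/s): [2.39, 2.39, 3.14, 3.14, 3.14, 3.14, 3.14].

INTERFACE

Orientations are given as a unit quaternion [w, x, y, z].
In Python, from cell import env, kin, camera, calibration, job gives the robot as it stands. The module is installed in compiled form; this text tells all that it offers. Calls block until the motion is done:
- env.reach(position, orientation): joint-space move of the TCP to a pose.
- env.movel(position, velocity=0.15, rot=None, stop_force=None): straight line of the TCP; rot=None keeps the orientation; velocity is the mean speed in m/s. With stop_force (N) it stops when the force on the tool has changed by that much, and returns True; else False.
- env.goto_joints(angles): joint-space move.
- env.grip(opening, f_grip=None): finger opening in m; f_grip is the grip in N (None keeps the last); returns when the fingers have stopped.
- env.dwell(seconds).
- kin.inverse_kinematics(position, orientation): joint angles nearest the present ones, or None.
- env.get_state(): the state.
- camera(name): name is "scene" or "top" or "wrist"; returns (picture, depth): 480x640x3 uint8, blue, green, red; 480x640 float32, m along the optical axis (not along the pixel's ray), 0 where there is no reading.
- calibration(name): a dict with "fx", "fy", "cx", "cy" (pixels), "rvec" (rotation vector, rad) and "tvec" (3), from world to camera coordinates, as OpenCV has them. Camera axes: x right, y down, z forward; pixel columns grow to the right and rows downward; lengths in m; the calibration is good to about 2 mm. The wrist camera is an equidistant fisheye: a pixel r from the principal point sees the ray r / f radians off the axis. A picture is of the moment at which its call begins: read the wrist's pose just before it. calibration takes no time and is no camera call; for the wrist camera it gives the pose at the moment of the call.
A pose or a line that the arm cannot do raises env.PlanningError and nothing moves.
- job.job_done(): hands the job in, once; it reports no verdict.
The state is a dict: "time": time; "qpos": joint angles; "joint_velocities": joint speeds; "joint_torque": joint torques, N m; "tcp_pos": TCP position; "orientation": TCP orientation; "force": force on the tool from outside, world axes, zero at the start; "torque": the same for the moment, N m; "opening": finger opening in m.
Only numpy, scipy, OpenCV 4.12 (cv2) and the standard library are available. Lean on these libraries where they do the work, as an engineer would, in place of code of your own. Each camera call takes 0.05 s, during which the arm holds its last target. There are 200 camera calls.

TASK

A river stone lies on the charging spot in the bedside table: push the stone aside along the table until it is wholly off the white ring, then push the tall slim cordless lamp by its foot, low down, so that it slides upright across the table and stands with its whole foot inside the ring. Touch the lamp only on its foot, never on its stem or head, do not let it tip over or bump the stone, and lift nothing. Push gently, leave everything else on the table where it is, and take the hand away at the end.

Things in the scene. Friction and masses are not known exactly. Their poses are not given: they have to be found in the camera images.
- lamp: Cordless lamp, loose, 252 mm tall, about 0.55 kg, top-heavy. Foot: blue round disc 72 mm across, upright side wall 26 mm high, then a coned cover up to 30 mm. Slides when the foot's side is pushed (2 to 6 N), tips when pushed high. Origin: centre of the foot's underside, on the table; z up the stem. Starts nearer the robot than the spot. A hand pointing straight down may hit stem or head: lean it, fingertips leading.
- lamp_upper: The lamp's stem and head, fixed to the foot, not to be touched: brass stem 18 mm in diameter from 30 to 200 mm above the table, then a white domed head 62 mm in diameter from 200 to 252 mm. Same origin and axes as the lamp (centre of the foot's underside).
- spot: Charging spot let into the table top, flush, nothing to bump into, fixed: black disc 96 mm in diameter inside a thin white ring (inner diameter 96 mm, outer diameter 106 mm). Origin: its centre, at table height. The lamp's foot (72 mm) fits inside the ring with 12 mm to spare all round.
- stone: Smooth grey river stone, loose, round from above, 70 mm in diameter (widest 12 mm above the table), 26 mm high, flat underside, about 0.2 kg. Origin: centre of its underside. It starts lying on the charging spot; the table to the left (+y) and right (-y) of the spot is free for at least 170 mm from the spot's centre.
- tumbler: Bystander, loose: clear glass tumbler, 74 mm across, 95 mm high; origin at the centre of its underside.
- spectacle_case: Bystander, loose: green spectacle case, 62 mm (x) by 158 mm (y) by 43 mm high; origin at the centre of its underside.
- cream_jar: Bystander, loose: white cream jar with a copper lid, 60 mm across, 50 mm high; origin at the centre of its underside.

How it is judged:
By the outcome, as a careful person would: the job done as asked, in the order asked, and still so for the second after the job is handed in, with the robot touching nothing.
It also fails if it takes over 69 s, if anything falls off the work surface, if the arm or the gripper's body presses on something with over 40 N, if the wrist force passes 120 N, or if a joint passes its speed limit or range.

## Working session

There is one attempt and no reset: what is moved stays moved. The work goes in short steps, each a Python script; the robot and the scene stay as the last script left them, time stands still between calls to the robot, and variables do not carry over. Pictures are saved under pics/ and viewed, about 8 in all and at most 12, crops included, and the job is handed in when it is done.

```bash
mkdir -p pics
cat > h.py <<'E'
import numpy as np, cv2
from cell import env, kin, camera, calibration, job
def snap(n,f):
    p,d=camera(n); cv2.imwrite(f'pics/{f}.png',p); np.save(f'pics/{f}.npy',d); return p,d
def ray(n,uv):
    c=calibration(n); R=cv2.Rodrigues(np.array(c["rvec"],float))[0]; t=np.array(c["tvec"],float).ravel()
    uv=np.atleast_2d(uv).astype(float)
    d=np.c_[(uv[:,0]-c["cx"])/c["fx"],(uv[:,1]-c["cy"])/c["fy"],np.ones(len(uv))]
    return -R.T@t, d@R
def onplane(n,uv,z):
    o,d=ray(n,uv); return o+d*((z-o[2])/d[:,2])[:,None]
def cloud(n,depth):
    v,u=np.mgrid[0:480,0:640]; o,d=ray(n,np.c_[u.ravel(),v.ravel()])
    return (o+d*depth.reshape(-1,1)).reshape(480,640,3)
E
python3 - <<'E'
from h import *
a,_=snap('top','top0'); b,_=snap('scene','sc0')
for n in('top','scene'):
    c=calibration(n); print(n,{k:np.round(v,3).tolist() for k,v in c.items()}, np.round(ray(n,[320,240])[0],3))
s=env.get_state(); print(s['time'],s['tcp_pos'],s['orientation'],s['force'],s['opening'],env.nose_length)
E
```

```text
top {'fx': 586.039, 'fy': 586.039, 'cx': 308.005, 'cy': 237.142, 'rvec': [2.202, -2.151, 0.103], 'tvec': [-0.027, 0.575, 1.326]} [ 0.453 -0.009  1.373]
scene {'fx': 499.544, 'fy': 499.544, 'cx': 319.963, 'cy': 247.996, 'rvec': [2.418, 0.996, -0.297], 'tvec': [-0.395, -0.337, 1.385]} [ 1.005 -0.434  0.994]
0.1 [ 0.16414363 -0.6543147   0.30303808] [-7.95348414e-04  9.92458437e-01  1.22578947e-01 -1.39857792e-04] [-0.23297644  0.83567779  0.20577418] 0.08516295810427273 0.0726
```

View pics/top0.png

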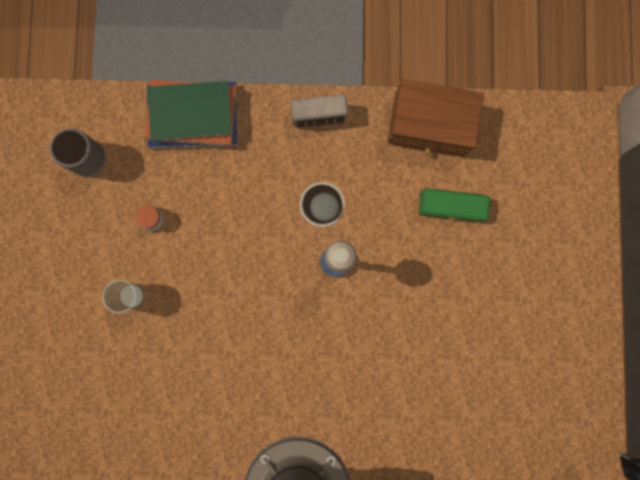

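View pics/sc0.png

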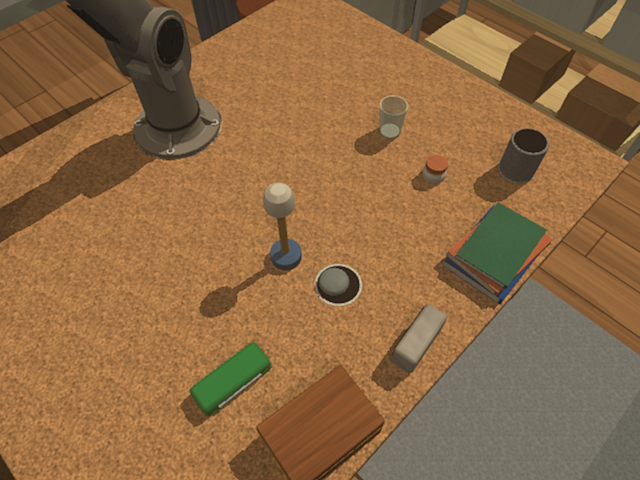

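Top view: the ring is at about (322,204), the stone at (324,207) inside it, and the lamp's foot at about (336,262) with its head at (340,256). The tumbler and jar are to the left and the case is to the right. The scene view agrees, so next I'll measure.

```bash
cat > meas.py <<'E'
from h import *
from scipy.optimize import least_squares
def fitc(P,r=None):
    P=np.asarray(P)[:,:2]; m=P.mean(0)
    f=(lambda p:np.hypot(*(P-p[:2]).T)-(r or p[2]))
    s=least_squares(f,[*m,r or .05],loss='soft_l1',f_scale=.002); return s.x[:2] if r else s.x, np.sqrt(np.mean(s.fun**2))
def measure(tag):
    for n in('top','scene'):
        p,d=snap(n,f'{tag}_{n}'); C=cloud(n,d); hsv=cv2.cvtColor(p,cv2.COLOR_BGR2HSV); H,S,V=cv2.split(hsv)
        x,y,z=C[...,0],C[...,1],C[...,2]; roi=(x>.35)&(x<.8)&(abs(y)<.25)&(d>0)
        # foot
        b=roi&(H>95)&(H<130)&(S>80)&(z<.04)
        w=b&(z>.004)&(z<.023)
        print(n,'blue',b.sum(),'zmax',np.round(np.percentile(z[b],[5,50,95]),4) if b.any() else '')
        if w.sum()>15: print('  foot wall fit',w.sum(),fitc(C[w],.036))
        # head
        h=roi&(z>.205)&(z<.26)
        if h.sum()>10: print('  head n',h.sum(),'mean',C[h].mean(0).round(4),'zmax',z[h].max().round(4)); 
        # stone: raised, grey
        g=roi&(z>.006)&(z<.04)&(S<75)
        k,lab,st,ce=cv2.connectedComponentsWithStats(g.astype(np.uint8))
        for i in range(1,k):
            if st[i,4]>60:
                q=C[lab==i]; print('  grey raised',st[i,4],ce[i].round(1),'mean',q.mean(0).round(4),'ext',np.ptp(q,0).round(4)); 
        # ring: white on table
        r=roi&(abs(z)<.008)&(S<70)&(V>120)
        uv=np.argwhere(r)[:,::-1]
        if len(uv)>20: print('  ring',len(uv),fitc(onplane(n,uv,0)))
        # foot top-rim silhouette in ray at z .026
        t=roi&(H>95)&(H<130)&(S>80)
        hull=cv2.findContours(t.astype(np.uint8),0,cv2.CHAIN_APPROX_NONE)[0]
        if hull:
            q=onplane(n,max(hull,key=len)[:,0],.026); print('  blue contour @26: min/max',q.min(0).round(3),q.max(0).round(3))
if __name__=='__main__':
    import sys; measure(sys.argv[1])
E
python3 meas.py m0
```

```text
top blue 0 zmax 
  head n 775 mean [ 0.5204 -0.0766  0.2418] zmax 0.2571
  grey raised 644 [324.6 206.9] mean [ 0.6471 -0.0499  0.0224] ext [0.067  0.0657 0.0278]
  grey raised 206 [329.3 267.5] mean [ 0.5063 -0.0635  0.0266] ext [0.0595 0.0601 0.0196]
  ring 197 (array([ 0.65731554, -0.04378305,  0.04943055]), np.float64(0.0012328209294371689))
scene blue 18 zmax [0.0243 0.0272 0.0296]
  head n 878 mean [ 0.5318 -0.0842  0.2358] zmax 0.2542
  grey raised 609 [285.4 255.2] mean [ 0.5305 -0.0829  0.0257] ext [0.0711 0.0716 0.0287]
  grey raised 649 [333.3 280.7] mean [ 0.6521 -0.0526  0.0226] ext [0.0675 0.066  0.0217]
  ring 231 (array([ 0.65664182, -0.04250394,  0.05016879]), np.float64(0.0013752803335522416))
  blue contour @26: min/max [ 0.546 -0.058  0.026] [ 0.552 -0.052  0.026]
```

```bash
python3 - <<'E'
import re
s=open('meas.py').read()
s=s.replace("b=roi&(H>95)&(H<130)&(S>80)&(z<.04)","b=roi&(H>95)&(H<130)&(S>LAMP_S)&(z<.034)&(z>.004)").replace("t=roi&(H>95)&(H<130)&(S>80)","t=b")
s=s.replace("def measure","LAMP_S=40\ndef measure")
s=s.replace("'ext',np.ptp(q,0).round(4));","'ext',np.ptp(q,0).round(4),'hsv',hsv[lab==i].mean(0).round(0), 'wall fit r35',fitc(q[(q[:,2]>.006)&(q[:,2]<.018)],.035) if ((q[:,2]>.006)&(q[:,2]<.018)).sum()>15 else '');")
s=s.replace("'mean',C[h].mean(0).round(4)","'sidefit r31',fitc(C[h&(z<.22)],.031) if (h&(z<.22)).sum()>15 else '','mean',C[h].mean(0).round(4)")
s=s.replace("        # head\n","        # head\n        st_=roi&(z>.05)&(z<.19)\n        if st_.sum()>15: print('  stem fit',st_.sum(),fitc(C[st_],.009))\n")
s=s.replace("q.max(0).round(3))","q.max(0).round(3), 'circ',fitc(q,.036))")
open('meas.py','w').write(s)
E
python3 meas.py m1
python3 - <<'E'
import cv2,numpy as np
a=cv2.imread('pics/m1_top.png')[170:300,260:400];b=cv2.imread('pics/m1_scene.png')[170:300,240:380]
cv2.imwrite('pics/crop1.png',cv2.resize(np.hstack([a,b]),None,fx=2.8,fy=2.8,interpolation=cv2.INTER_CUBIC))
E
```

```text
top blue 97 zmax [0.0211 0.0262 0.0319]
  stem fit 42 (array([ 0.79160002, -0.23824481]), np.float64(0.1614850783335343))
  head n 772 sidefit r31  mean [ 0.5205 -0.0765  0.2419] zmax 0.2546
  grey raised 649 [324.6 206.9] mean [ 0.647  -0.0501  0.0225] ext [0.0669 0.0633 0.0275] hsv [ 20.  43. 105.] wall fit r35 (array([ 0.64970687, -0.05165342]), np.float64(0.003621522555963685))
  grey raised 206 [329.3 267.5] mean [ 0.5063 -0.0635  0.0265] ext [0.0595 0.0604 0.0209] hsv [90. 41. 98.] wall fit r35 
  ring 196 (array([ 0.65731267, -0.04388209,  0.04939948]), np.float64(0.001232306042010934))
  blue contour @26: min/max [ 0.49  -0.091  0.026] [ 0.532 -0.046  0.026] circ (array([ 0.52797609, -0.08283211]), np.float64(0.0026475331311764075))
scene blue 423 zmax [0.0241 0.0282 0.0316]
  stem fit 267 (array([ 0.53359163, -0.08495697]), np.float64(0.05486836900819518))
  head n 877 sidefit r31 (array([ 0.52069607, -0.07580835]), np.float64(0.0009106331607432356)) mean [ 0.532  -0.0843  0.2358] zmax 0.2547
  grey raised 613 [285.3 255.2] mean [ 0.5304 -0.0832  0.0258] ext [0.0711 0.072  0.0293] hsv [91. 47. 89.] wall fit r35 (array([ 0.52160097, -0.07660078]), np.float64(0.0009372060273522744))
  grey raised 648 [333.3 280.8] mean [ 0.6521 -0.0525  0.0225] ext [0.0675 0.0656 0.0209] hsv [ 24.  45. 112.] wall fit r35 (array([ 0.64559856, -0.04716138]), np.float64(0.0023704168042906096))
  ring 230 (array([ 0.65667671, -0.04252061,  0.05015715]), np.float64(0.0013852424535769601))
  blue contour @26: min/max [ 0.507 -0.11   0.026] [ 0.56  -0.043  0.026] circ (array([ 0.51874388, -0.07791329]), np.float64(0.01080359093492726))
```

View pics/crop1.png

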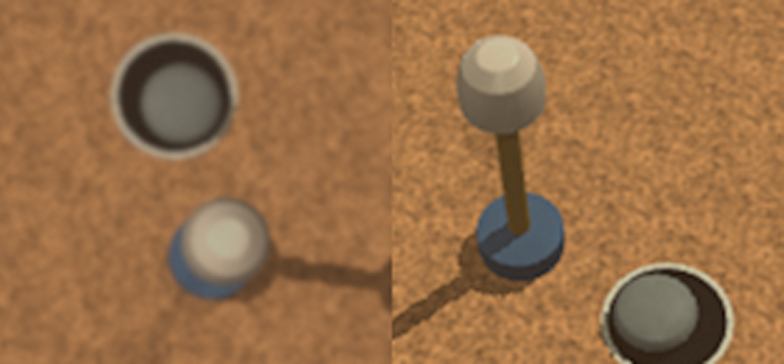

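Everything is consistent: lamp at (0.521,-0.076), spot at (0.657,-0.043), stone at about (0.647,-0.050). Next I'll check IK reach for the leaned pushes and the arm's height above the lamp.

```bash
cat >> h.py <<'E'
from scipy.spatial.transform import Rotation as Ro
def quat(phi,lean,flip=1):
    "tool z = down leaned so that tips lead along heading phi; jaws open across phi"
    u=np.array([np.cos(phi),np.sin(phi),0]); z=np.sin(lean)*u-np.cos(lean)*np.array([0,0,1]); y=flip*np.array([-u[1],u[0],0])
    q=Ro.from_matrix(np.c_[np.cross(y,z),y,z]).as_quat(); return q[[3,0,1,2]], z
def pose(tip,phi,lean,flip=1,n=env.nose_length):
    q,z=quat(phi,lean,flip); return np.array(tip)-n*z,q
E
python3 - <<'E'
from h import *
d=np.deg2rad
print('stone'); 
for y in(-.15,.06):
  for f in(1,-1):
    for L in (0,20):
      q=kin.inverse_kinematics(*pose([.647,y,.006],d(90),d(L),f)); print(y,f,L,None if q is None else np.round(q,2))
print('lamp')
for L in(15,20,25,30,40):
  for x,y in((.45,-.09),(.48,-.086),(.48,-.2),(.61,-.05)):
    r=[]
    for f in(1,-1):
      q=kin.inverse_kinematics(*pose([x,y,.01],d(13.6),d(L),f)); r.append(None if q is None else np.round(q,2).tolist())
    print(L,x,y,r)
# link fit, planar
A=[];b=[]
for r in(.5,.6,.7,.8):
  for L in(0,30):
    p,o=pose([r,0,.15],0,d(L),1); q=kin.inverse_kinematics(p,o)
    if q is None or abs(q[2])>.1: print('skip',q is None or np.round(q,2)); continue
    a,c=q[1],q[1]+q[3]
    A+= [[np.sin(a),np.sin(c),np.cos(a),np.cos(c),0,np.sin(d(L))],[np.cos(a),np.cos(c),-np.sin(a),-np.sin(c),1,-np.cos(d(L))]]; b+=[p[0],p[2]]
s=np.linalg.lstsq(np.array(A),np.array(b),rcond=None); print(s[0].round(3),s[1])
E
```

```text
stone
-0.15 1 0 [-0.02  0.73  0.22  1.73 -0.22  0.7  -2.82]
-0.15 1 20 [ 0.24  0.79  0.09  1.64 -0.52  0.89 -2.48]
-0.15 -1 0 [ 0.5   0.78 -0.52  1.69  0.51  0.8  -0.26]
-0.15 -1 20 [ 0.67  0.86 -0.56  1.6   0.11  0.86  0.18]
0.06 1 0 [ 0.56  1.09 -1.2   1.71  1.1   1.18  2.18]
0.06 1 20 [ 0.01  0.73 -0.04  1.76 -0.51  0.71 -2.76]
0.06 -1 0 [ 0.17  0.76 -0.51  1.73  0.5   0.78 -0.59]
0.06 -1 20 [ 0.38  0.8  -0.56  1.73  0.07  0.68 -0.09]
lamp
15 0.45 -0.09 [[0.66, 0.51, -0.61, 2.35, 1.06, 0.22, 0.92], [-0.04, 0.46, 0.2, 2.39, -1.3, 0.19, 0.06]]
15 0.48 -0.086 [[0.63, 0.54, -0.61, 2.29, 0.98, 0.25, 1.0], [-0.06, 0.48, 0.2, 2.33, -1.13, 0.2, -0.12]]
15 0.48 -0.2 [[0.89, 0.59, -0.63, 2.19, 0.67, 0.29, 1.56], [0.56, 0.52, -0.23, 2.21, -0.17, 0.21, -0.8]]
15 0.61 -0.05 [[0.62, 0.73, -0.78, 2.01, 1.0, 0.5, 0.98], [0.12, 0.59, -0.13, 2.04, 0.03, 0.26, -1.34]]
20 0.45 -0.09 [[1.13, 0.8, -1.19, 2.38, 1.58, 0.57, 0.57], [1.13, 0.8, -1.19, 2.38, 1.58, 0.57, -2.58]]
20 0.48 -0.086 [[0.79, 0.59, -0.77, 2.34, 1.5, 0.26, 0.53], [1.1, 0.84, -1.19, 2.32, 1.54, 0.61, -2.54]]
20 0.48 -0.2 [[0.94, 0.59,
[... 1051 characters left out ...]
8]]
skip [ 0.67  0.47 -0.98  2.    0.49  0.93  1.  ]
skip [ 0.37  0.17 -0.59  2.39  1.12  0.21  0.32]
skip [ 0.48  0.57 -0.79  1.78  0.47  1.    1.07]
skip [ 0.2   0.3  -0.39  2.2   0.92  0.23  0.57]
skip [ 0.43  0.73 -0.82  1.52  0.57  1.14  1.07]
skip [ 0.4   0.49 -0.65  1.96  1.01  0.41  0.59]
skip [ 0.4   0.93 -0.94  1.22  0.73  1.33  1.07]
skip [ 0.41  0.66 -0.72  1.72  1.    0.55  0.7 ]Traceback (most recent call last):
  File "<stdin>", line 23, in <module>
    _assert_2d(a, b)
    ~~~~~~~~~~^^^^^^
    raise LinAlgError('%d-dimensional array given. Array must be '
            'two-dimensional' % a.ndim)
numpy.linalg.LinAlgError: 1-dimensional array given. Array must be two-dimensional
```

Run:
```python
from h import *
from scipy.optimize import least_squares
d=np.deg2rad; D=[]
for x in(.5,.6,.7):
  for y in(-.1,.1):
    for L in(0,15,25):
      for zt in(.05,.2):
        p,o=pose([x,y,zt],0,d(L),1); q=kin.inverse_kinematics(p,o)
        if q is not None: D.append([*p,*quat(0,d(L))[1],q[3]])
D=np.array(D)
def f(v):
    h,Lt,a,b,c=v; w=D[:,:3]-Lt*D[:,3:6]; w=w-[0,0,h]; return (w**2).sum(1)-(a+b*np.cos(D[:,6])+c*np.sin(D[:,6]))
s=least_squares(f,[.36,.28,.5,.5,0]); print(len(D),s.x.round(3),abs(s.fun).max())
env.grip(.045)
ph=d(90)
p,q=pose([.647,-.15,.2],ph,0,-1); env.reach(p,q)
print(kin.inverse_kinematics(*pose([.647,-.15,.004],ph,0,-1)),env.get_state()['qpos'])
env.movel(pose([.647,-.15,.03],ph,0,-1)[0],.15)
snap('scene','sc1'); st=env.get_state(); print(st['time'],st['force'],st['opening'],st['tcp_pos'])
```

```text
36 [ 0.275  0.257  0.546  0.521 -0.041] 0.009063910893143678
[ 0.45871874  0.77135889 -0.46647672  1.69755002  0.46018682  0.78375258
 -0.22537358] [ 0.52488668  0.54819581 -0.5585571   1.58337846  0.31572378  1.10142504
 -0.11436909]
4.5917 [ 0.38974861  0.18574902 -0.18196943] 0.045155503282262734 [ 0.64772761 -0.15008179  0.10380199]
```

View pics/sc1.png

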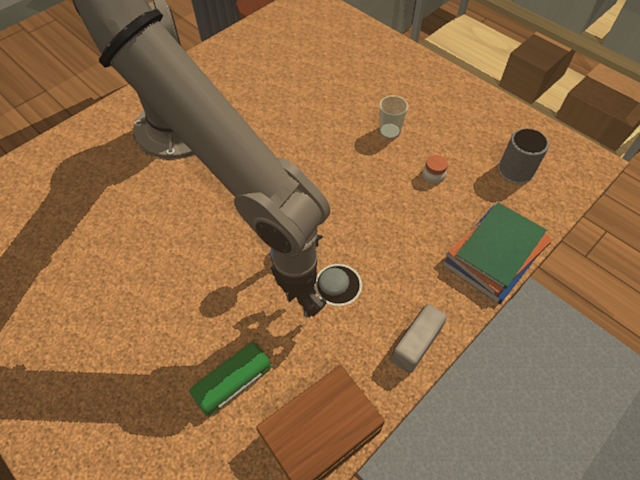

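The hand is beside the stone, pixel (310,300), with the fork open. Before it sweeps in +y, I'll check the forearm's height in the depth data where it would pass over the lamp.

Run:
```python
from h import *
C=cloud('scene',np.load('pics/sc1.npy')); 
P=C.reshape(-1,3); P=P[(P[:,2]>.12)&(P[:,0]<.8)&(P[:,0]>0)&(abs(P[:,1])<.4)]
for x in np.arange(.3,.76,.04):
    q=P[abs(P[:,0]-x)<.02]
    if len(q)>20: print(round(x,2),len(q),'z',np.percentile(q[:,2],[1,50,99]).round(3),'y',np.percentile(q[:,1],[1,50,99]).round(3))
d=np.deg2rad
for y in(-.15,-.05,.05): print(np.round(kin.inverse_kinematics(*pose([.647,y,.004],d(90),0,-1)),3))
```

```text
0.38 270 z [0.552 0.63  0.643] y [-0.243 -0.239 -0.23 ]
0.42 2650 z [0.559 0.618 0.641] y [-0.251 -0.224 -0.157]
0.46 3402 z [0.525 0.584 0.621] y [-0.236 -0.21  -0.156]
0.5 2825 z [0.486 0.544 0.572] y [-0.228 -0.201 -0.147]
0.54 2583 z [0.448 0.506 0.535] y [-0.219 -0.192 -0.139]
0.58 2498 z [0.137 0.467 0.497] y [-0.211 -0.185 -0.128]
0.62 2653 z [0.224 0.428 0.459] y [-0.203 -0.175 -0.112]
0.66 3734 z [0.135 0.388 0.424] y [-0.2   -0.172 -0.104]
0.7 1764 z [0.126 0.341 0.393] y [-0.191 -0.155 -0.103]
[ 0.458  0.771 -0.466  1.698  0.46   0.784 -0.225]
[ 0.312  0.753 -0.467  1.737  0.462  0.763 -0.386]
[ 0.159  0.753 -0.468  1.737  0.463  0.763 -0.541]
```

The forearm's underside stays at about 0.34 m over the lamp, so it clears the 0.252 m head. Pushing the stone.

```bash
python3 - <<'E'
from h import *
ph=np.deg2rad(90); P=lambda y,z: pose([.647,y,z],ph,0,-1)[0]
print(env.movel(P(-.15,.004),.08,stop_force=8), env.get_state()['tcp_pos'])
print(env.movel(P(-.10,.004),.06,stop_force=10))
print(env.movel(P(.045,.004),.045,stop_force=12), env.get_state()['force'],env.get_state()['tcp_pos'])
env.movel(P(.005,.004),.08); env.movel(P(-.02,.2),.2)
print(env.get_state()['time'])
E
python3 meas.py m2 | grep -v blue
```

```text
False [ 0.64658833 -0.14983561  0.07576663]
False
False [ 0.28698461 -2.19148919  0.01792766] [0.64700082 0.04486416 0.07657448]
11.2167
  stem fit 33 (array([ 0.79168629, -0.23909322]), np.float64(0.16392080855432886))
  grey raised 582 [268.9 206.6] mean [0.6445 0.0794 0.0229] ext [0.0623 0.061  0.0207] hsv [ 21.  41. 116.] wall fit r35 (array([0.64963163, 0.07561445]), np.float64(0.006142218091886849))
  foot wall fit 16 (array([ 0.58088734, -0.03422714]), np.float64(0.1723639733532732))
  stem fit 275 (array([ 0.53348799, -0.08535259]), np.float64(0.05427915510404158))
  head n 1334 sidefit r31 (array([ 0.57952033, -0.06860661]), np.float64(0.036808332965912904)) mean [ 0.5703 -0.064   0.2368] zmax 0.26
  grey raised 551 [371.6 245.1] mean [0.6504 0.0755 0.0229] ext [0.0633 0.0636 0.0229] hsv [ 25.  43. 121.] wall fit r35 (array([0.64282959, 0.08271144]), np.float64(0.002395625142503476))
  grey raised 610 [285.2 255.1] mean [ 0.5302 -0.0833  0.0259] ext [0.0709 0.0711 0.0334] hsv [91. 48. 98.] wall fit r35 (array([ 0.5213604 , -0.07652326]), np.float64(0.0008930929287853242))
  ring 280 (array([ 0.65674841, -0.04226941,  0.04994581]), np.float64(0.00725733486344139))
```

The stone is now at about (0.645, 0.080), roughly 34 mm clear of the ring, and the lamp hasn't moved. Next I'll bring the hand round the -y side to behind the lamp, leaned 20°.

Run:
```python
from h import *
d=np.deg2rad; L=d(20); lamp=np.array([.521,-.0765]); spot=np.array([.657,-.043])
u=(spot-lamp)/np.linalg.norm(spot-lamp); v=np.array([-u[1],u[0]]); ph=np.arctan2(u[1],u[0]); print(np.rad2deg(ph),np.linalg.norm(spot-lamp))
P=lambda s,l,z: pose([*(lamp+s*u+l*v),z],ph,L,1)
a=env.get_state(); env.movel([.66,-.24,.33],.2)
env.reach(*P(-.06,-.14,.12)); print(env.get_state()['qpos'].round(2),env.get_state()['time'])
env.movel(P(-.06,-.14,.008)[0],.12,stop_force=8)
r=env.movel(P(-.06,0,.008)[0],.10,stop_force=5); s=env.get_state(); print(r,s['qpos'].round(2),s['force'],s['tcp_pos'],s['time'])
p,_=snap('scene','sc2'); cv2.imwrite('pics/sc2c.png',cv2.resize(p[130:330,180:420],None,fx=3,fy=3))
```

```text
13.837817319180369 0.14006516340618036
[ 1.26  0.51 -0.99  2.11  0.48  0.48  1.8 ] 14.15
False [ 0.76  0.56 -0.71  2.37  1.59  0.21  0.45] [0.36898665 0.03654266 0.03387367] [ 0.43870221 -0.09713192  0.07627499] 16.7833
```

View pics/sc2c.png

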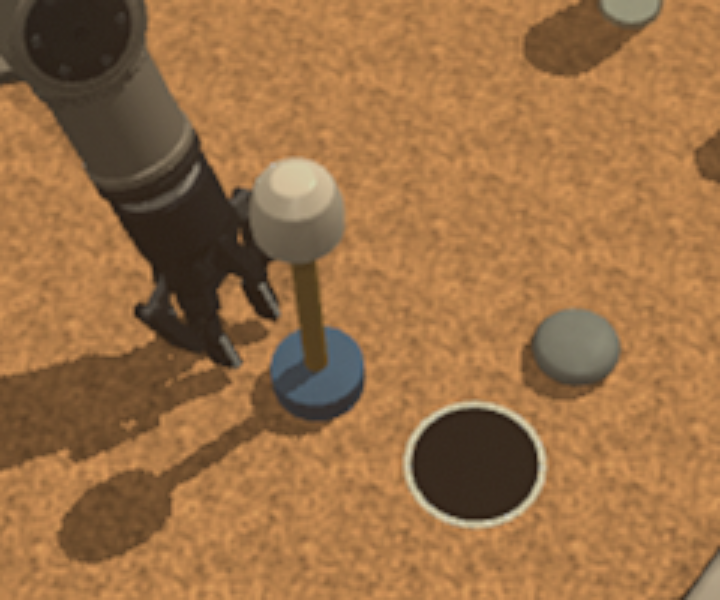

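The crop shows the open fork low behind the foot, tips at about (235,350) and (272,310). It isn't touching the lamp, and the ring is empty. I'll push to about 30 mm short of the spot and then check.

```bash
cat > lp.py <<'E'
from h import *
d=np.deg2rad; L=d(20); lamp=np.array([.521,-.0765]); spot=np.array([.657,-.043])
u=(spot-lamp)/np.linalg.norm(spot-lamp); v=np.array([-u[1],u[0]]); ph=np.arctan2(u[1],u[0])
P=lambda s,l,z: pose([*(lamp+s*u+l*v),z],ph,L,1)
E
python3 - <<'E'
from lp import *
for s in (-.035,.02,.072):
    r=env.movel(P(s,0,.008)[0],.03,stop_force=9); st=env.get_state(); print(s,r,st['force'].round(2),st['time'])
    if r: break
E
python3 meas.py m3 | grep -v -e blue; python3 -c "
import cv2;p=cv2.imread('pics/m3_scene.png');cv2.imwrite('pics/m3c.png',cv2.resize(p[130:330,200:440],None,fx=3,fy=3))"
```

```text
-0.035 False [-0.17 -1.02 -0.99] 17.8167
0.02 False [-5.28 -0.17  2.33] 19.8
0.072 False [-5.83 -1.39  4.33] 21.6833
  stem fit 720 (array([ 0.56452149, -0.0587221 ]), np.float64(0.07859952462117424))
  head n 1100 sidefit r31 (array([ 0.56879899, -0.0527152 ]), np.float64(0.013285212476929159)) mean [ 0.5938 -0.0543  0.2374] zmax 0.2599
  grey raised 578 [268.9 206.6] mean [0.6446 0.0795 0.023 ] ext [0.0616 0.0611 0.0231] hsv [ 20.  42. 117.] wall fit r35 (array([0.64946843, 0.07857048]), np.float64(0.006380708323090912))
  grey raised 369 [323.8 224.3] mean [ 0.6057 -0.049   0.0273] ext [0.0589 0.07   0.0319] hsv [ 98.  56. 100.] wall fit r35 
  ring 153 (array([ 0.65679123, -0.04417115,  0.04945199]), np.float64(0.005230584826077618))
  foot wall fit 20 (array([ 0.67766547, -0.00463718]), np.float64(0.1174051579077198))
  stem fit 1909 (array([ 0.57140435, -0.08429096]), np.float64(0.03358748651830506))
  head n 1871 sidefit r31 (array([ 0.58347953, -0.08382273]), np.float64(0.024043438720971016)) mean [ 0.5839 -0.0752  0.2344] zmax 0.26
  grey raised 553 [371.5 245.1] mean [0.6502 0.0754 0.0228] ext [0.0627 0.0643 0.0214] hsv [ 25.  43. 120.] wall fit r35 (array([0.64256859, 0.08320129]), np.float64(0.002271952347993058))
  grey raised 659 [323.2 275.4] mean [ 0.6281 -0.0598  0.0258] ext [0.0802 0.0746 0.0335] hsv [86. 53. 95.] wall fit r35 (array([ 0.62179839, -0.05124883]), np.float64(0.002237982868764215))
  ring 194 (array([ 0.65650384, -0.04237416,  0.05013502]), np.float64(0.0014868132546959991))
```

View pics/m3c.png

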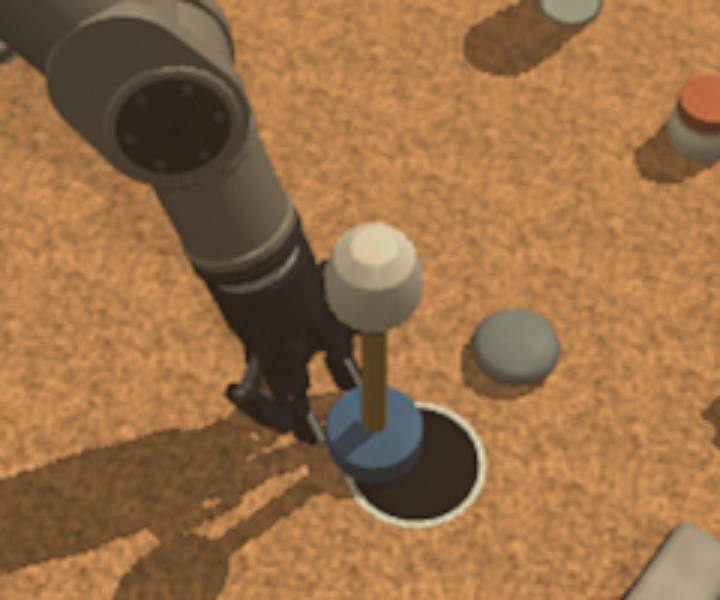

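The lamp is upright in the fork, with the foot at crop (375,430) partly over the ring. The fingers contaminate that fit, so I'll redo it with blue-only wall points, and calibrate the method on the starting picture.

```bash
cat > foot.py <<'E'
from meas import *
def foot(f):
    p=cv2.imread(f'pics/{f}.png'); C=cloud('scene',np.load(f'pics/{f}.npy')); H,S,V=cv2.split(cv2.cvtColor(p,cv2.COLOR_BGR2HSV))
    z=C[...,2]; b=(p[...,0].astype(int)-p[...,2]>12)&(z>.003)&(z<.034)&(C[...,0]>.4)&(C[...,0]<.8)&(abs(C[...,1])<.2)
    k,l,s,c=cv2.connectedComponentsWithStats(b.astype(np.uint8)); i=1+s[1:,4].argmax(); b=l==i
    w=b&(z<.021)
    # visible head: topmost white dome, centre of side points
    print(f,'blue',b.sum(),'mean',C[b].mean(0).round(4),'wall',w.sum(),fitc(C[w],.036))
    h=(z>.2)&(z<.23)&(S<60)&(V>110)&(abs(C[...,1])<.2)&(C[...,0]>.4)&(C[...,0]<.75)
    k,l,s,c=cv2.connectedComponentsWithStats(h.astype(np.uint8)); h=l==1+s[1:,4].argmax(); print('  head',h.sum(),fitc(C[h&(z<.222)],.031))
if __name__=='__main__':
    import sys
    for f in sys.argv[1:]: foot(f)
E
python3 foot.py m1_scene m3_scene
```

```text
m1_scene blue 317 mean [ 0.5378 -0.0735  0.028 ] wall 2 (array([ 0.58668926, -0.06102183]), np.float64(6.463117356746435e-09))Traceback (most recent call last):
  File "foot.py", line 13, in <module>
    for f in sys.argv[1:]: foot(f)
                           ~~~~^^^
  File "foot.py", line 10, in foot
    k,l,s,c=cv2.connectedComponentsWithStats(h.astype(np.uint8)); h=l==1+s[1:,4].argmax(); print('  head',h.sum(),fitc(C[h&(z<.222)],.031))
                                                                         ~~~~~~~~~~~~~~^^
ValueError: attempt to get argmax of an empty sequence
```

```bash
cat > foot.py <<'E'
from meas import *
def fit(P,c,r):
    for _ in range(5):
        e=np.array([1.005,-.434])-c; e/=np.linalg.norm(e); D=P[:,:2]-c; k=(D@e>.4*r)&(np.hypot(*D.T)<r+.006)
        c,rm=fitc(P[k],r)
    return c.round(4),k.sum(),rm.round(4)
def foot(f,c):
    P=cloud('scene',np.load(f'pics/{f}.npy')).reshape(-1,3); z=P[:,2]; c=np.array(c)
    print(f,'foot',fit(P[(z>.006)&(z<.022)],c,.036),'head',fit(P[(z>.202)&(z<.222)],c,.031))
if __name__=='__main__':
    foot('m1_scene',[.521,-.0765]); foot('m3_scene',[.624,-.051])
E
python3 foot.py
```

```text
m1_scene foot (array([ 0.5207, -0.0758]), np.int64(99), np.float64(0.001)) head (array([ 0.5208, -0.0758]), np.int64(173), np.float64(0.0009))meas.py:4: RuntimeWarning: Mean of empty slice.
  P=np.asarray(P)[:,:2]; m=P.mean(0)
  ret = um.true_divide(
Traceback (most recent call last):
  File "foot.py", line 11, in <module>
    foot('m1_scene',[.521,-.0765]); foot('m3_scene',[.624,-.051])
                                    ~~~~^^^^^^^^^^^^^^^^^^^^^^^^^
  File "foot.py", line 9, in foot
    print(f,'foot',fit(P[(z>.006)&(z<.022)],c,.036),'head',fit(P[(z>.202)&(z<.222)],c,.031))
                   ~~~^^^^^^^^^^^^^^^^^^^^^^^^^^^^^
  File "foot.py", line 5, in fit
    c,rm=fitc(P[k],r)
         ~~~~^^^^^^^^
  File "meas.py", line 6, in fitc
    s=least_squares(f,[*m,r or .05],loss='soft_l1',f_scale=.002); return s.x[:2] if r else s.x, np.sqrt(np.mean(s.fun**2))
ValueError: Initial guess is outside of provided bounds
```

```bash
sed -i 's/^def fitc(P,r=None):/def fitc(P,r=None,c0=None):/; s/m=P.mean(0)$/m=P.mean(0) if c0 is None else c0/' meas.py && sed -i 's/fitc(P\[k\],r)/fitc(P[k],r,c)/' foot.py && python3 foot.py
```

```text
m1_scene foot (array([ 0.5207, -0.0758]), np.int64(99), np.float64(0.001)) head (array([ 0.5208, -0.0758]), np.int64(173), np.float64(0.0009))
m3_scene foot (array([ 0.6211, -0.0503]), np.int64(99), np.float64(0.0007)) head (array([ 0.6213, -0.0507]), np.int64(168), np.float64(0.0008))
```

The foot and head fits agree at (0.621,-0.0505), so the lamp is upright. That leaves 36.4 mm along the push and 0.7 mm sideways. I'll finish the push and back off along the same line.

Run:
```python
from lp import *
r=env.movel(P(.108,0,.008)[0],.025,stop_force=9); print(r,env.get_state()['force'])
env.dwell(.3)
env.movel(P(.04,0,.008)[0],.06); snap('scene','m4_scene'); print(env.get_state()['time'])
p=cv2.imread('pics/m4_scene.png'); cv2.imwrite('pics/m4c.png',cv2.resize(p[150:330,220:440],None,fx=3,fy=3))
import foot; foot.foot('m4_scene',[.656,-.043])
```

```text
False [-5.37110388 -0.47413929  4.05310835]
25.0083
m4_scene foot (array([ 0.6561, -0.0418]), np.int64(92), np.float64(0.0007)) head (array([ 0.6564, -0.0418]), np.int64(171), np.float64(0.0008))
```

View pics/m4c.png

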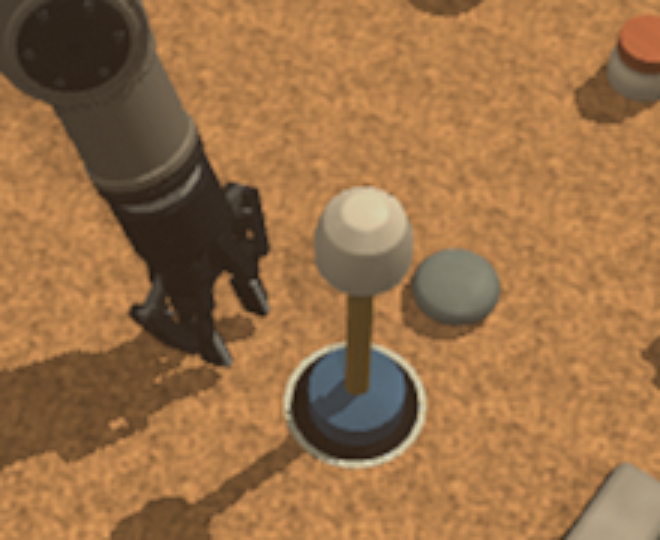

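The foot at crop (357,403) sits centred in the ring (355,403), upright, and the hand is clear. I'll withdraw it up and back, check the bystanders from above, and hand in.

Run:
```python
from lp import *
env.movel(P(-.05,-.02,.008)[0],.12)
env.movel(P(-.05,-.12,.15)[0],.15)
try: env.movel([.40,-.30,.30],.2)
except env.PlanningError as e: print(e)
s=env.get_state(); print(s['time'],s['force'].round(2),s['tcp_pos'])
p,_=snap('top','end'); a=cv2.imread('pics/top0.png'); D=cv2.absdiff(a,p).max(2)
for n,(u,w) in dict(tumbler=(123,296),case=(455,205),jar=(150,218)).items(): print(n,np.median(D[w-25:w+25,u-35:u+35]),np.percentile(D[w-25:w+25,u-35:u+35],99))
snap('scene','end_s'); import foot; foot.foot('end_s',[.656,-.042])
```

```text
28.8583 [ 0.41 -0.41  0.26] [ 0.40000826 -0.29930662  0.29961389]
tumbler 5.0 7.0
case 5.0 7.0
jar 6.0 8.0
end_s foot (array([ 0.6561, -0.0418]), np.int64(94), np.float64(0.0008)) head (array([ 0.6565, -0.0419]), np.int64(165), np.float64(0.0007))
```

View pics/end.png

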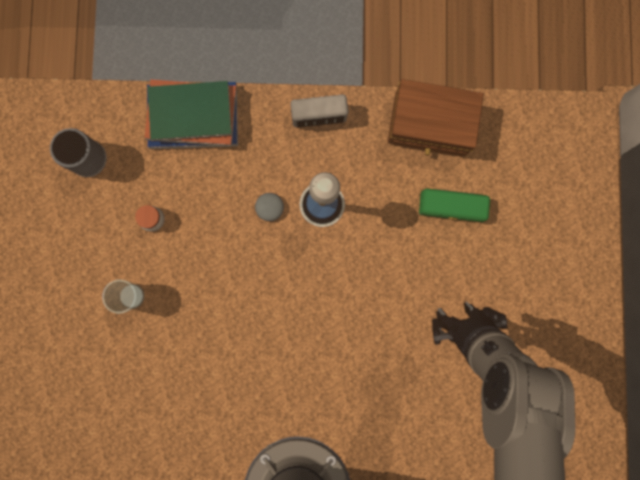

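The final view shows the lamp in the ring at (322,204), the stone off it at (269,207), the bystanders where they were, and the hand well away.

```bash
python3 -c "
from cell import job; print(job.job_done())"
```

```text
the job is handed in; nothing more can be done
None
```

The job is done and handed in at about 29 s of robot time, well inside the 69 s limit.

- **Stone:** I pushed it left (+y) along the table with the half-open fingers. It ended at about (0.645, 0.080), roughly 34 mm clear of the ring, and later views showed it had not moved since.
- **Lamp:** I then pushed it by its foot with the hand leaned 20°. The force readings after each stroke were about 6 to 7 N in total, with about 5 to 6 N of that along the push.
- **Last check:** The foot measured at (0.6561, -0.0418) against the spot's centre at (0.657, -0.042 to -0.044), so it is within about 2 mm of centre, with 12 mm to spare all round. The foot and head fits agree to under 1 mm, so the lamp is upright.
- **Everything else:** The tumbler, case and jar look unchanged between the first and last top pictures, and the hand is well away.

One early lamp position fit was thrown off by the fingers in view. I redid it using only points on the camera side before the final push. No other check disagreed.

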